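# Pair the iced cookies on their doilies

### The arm

A 7-joint arm with a two-finger parallel gripper is mounted at the origin on the work surface. World frame = base frame: x ahead of the robot, y to its left, z up, the work surface at z = 0. Lengths are in m, angles in rad, forces in N, time in s.
With the tool pointing down it reaches from about 0.425 to 0.925 m from the base axis. Payload 6.8 kg.
Tool frame: the origin (TCP) lies at the very end of the fingers, on their centre line; the grasp point (between the pads) lies 19 mm behind it (grip_point_offset is the distance from the TCP to the grasp point, in m); z points along the fingers, y is the line along which they close (so a half turn about z gives the same grasp; the last joint's range is limited). The gripper opens to 85 mm and grips with 20 to 120 N. Pads are 22 mm wide; open, the fingers measure 114 mm over their backs; the gripper's body (76 mm by 85 mm) begins 54 mm behind the grasp point. The pads swing forward as they close: fully open they stand 13 mm farther back than shut.
Start: joints at [1.084, 0.477, 0.022, 1.555, -0.011, 1.109, -0.083], TCP at [0.25, -0.627, 0.231] pointing down, gripper open.
Joint ranges: [-2.96, 2.96], [-0.34, 2.1], [-1.41, 1.46], [0.24, 2.44], [-1.37, 4.51], [0.17, 1.92], [-2.96, 2.96]. Speed limits (rad/s): [2.39, 2.39, 3.14, 3.14, 3.14, 3.14, 3.14].

### API

Orientations are given as a unit quaternion [w, x, y, z].
In Python, from station import * gives the robot as it stands.
- The arm moves only by the tool carry_out, never from a script. Its argument "rows" is text: rows parted by semicolons, each of 4 numbers parted by spaces: the shift along the world's x, y, z in mm, then the turn about the world's z in degrees. In form: dx dy dz yaw; .... A call has 1 to 10 rows; each row shifts and turns the commanded pose from where the row before left it; what a row does not reach is not made up. A row lasts 1/8 s, in which the tool goes at most 62.5 mm and 10.7 degrees, less where a joint would pass 70% of its speed; a pose out of reach is approached as far as the arm can. A call is refused whole if a number of a shift passes 62.5 or a number of a turn 10.7, either way. A call with a gripper value outside its range is refused whole. "claw" is the finger opening in mm, from 0 to 85.4, set as the call begins (left out, the last holds). The fingers move at their own pace and stop on an object; "force" is the grip in N (left out, the last holds). Time passes only in rows, so rows that do not move let the fingers close. It gives the time, the measured TCP pose, the force, the opening and the grip force at its end, in the units of the state.
- get_obs(): the state, without advancing time (a new reading comes with each control period).
- read_camera(name): name is "scene" or "top" or "wrist"; returns a dict with "img" (400x640x3 uint8, blue, green, red), "fov_y" (degrees; the focal length in pixels is half the picture's height over the tangent of half this angle, whatever the lens; pixels are square), "cx", "cy" (the principal point, pixels), "distortion" ([k1, k2, p1, p2, k3] as OpenCV has them; the pictures are not rectified), "world_to_cam" (4x4, takes a point from world to camera coordinates). Camera axes: x right, y up, looking along -z (the intrinsics and any distortion apply to the point x, -y, -z); pixel columns grow to the right and rows downward; lengths in m; the calibration is good to about 2 mm. A picture is of the moment at which its call begins. There is no depth.
- hand_in(): hands the job in; it is judged then, once.
Trained networks look in the newest picture that a camera, given by its name, has taken for a name from the list of things; names that differ only in an ending like _2 or _b are one class to them, and where a whole thing is asked for, a point or a joint stands for the part that bears it (a point fixed in the world has none). Each returns a list of dicts, best first, with "confidence" (0 to 1); they miss things now and then, are a little off and sometimes report something else, mostly with a low value. They report only what shows in the picture. A call takes as long as a camera call. They do not tell look-alikes from the thing itself.
- recognise(camera, thing): "centre" ([column, row] in pixels, amid what is visible of it).
- outline_of(camera, thing): "pixels" (400x640 bool, what is visible of it) and "centre" ([column, row] in pixels, amid what is visible of it).
- place_of(camera, thing): "centre" ([column, row] in pixels: a listed point, or the origin of a listed thing).
The state is a dict: "t": time; "q": joint angles; "joint_vel": joint speeds; "joint_torque": joint torques, N m; "eef_pos": TCP position; "tool_rot": TCP orientation; "contact_force": force on the tool from outside, world axes, zero at the start; "torque": the same for the moment, N m; "gripper_width": opening from 0.0 (shut) to 1.0 (fully open); "grasp_force": force on a finger pad.
Only numpy, scipy, OpenCV 4.12 (cv2) and the standard library are available. Lean on these libraries where they do the work, as an engineer would, in place of code of your own. Each camera call takes 0.05 s, during which the arm holds its last target. There are 200 camera calls.

### The job

First take the jar of pink sprinkles off the doily and stand it back upright on the free half of the small wooden board, beside the other jar. Then make up the two gift pairs: slide the loose red flower cookie onto the doily that holds the other red one, and the loose blue round cookie onto the doily with the other blue one, each lying wholly on its doily beside its match. The icing is wet, so slide these two cookies along the table and never lift them; leave the cookies already on the doilies and everything else where they are.

Things in the scene. Friction and masses are not known exactly. Their poses are not given: they have to be found in the camera images.
- red_cookie: loose gingerbread flower with eight petals, 66 mm over the petals, 15 mm high (13 mm gingerbread and 2 mm of red icing with a white dot), 35 g, on the table in front of the doilies. Its origin is the centre of its underside; it lies flat, height axis z, yaw is of no matter.
- blue_cookie: loose round gingerbread, 66 mm across, 15 mm high, light blue icing with a white snow star, 35 g, on the table in front of the doilies. Its origin is the centre of its underside; it lies flat, height axis z, yaw is of no matter.
- red_mate: the red flower cookie that already lies on a doily, same as red_cookie, loose. Its origin is the centre of its underside; it lies flat, height axis z, yaw is of no matter.
- blue_mate: the blue round cookie that already lies on the other doily, same as blue_cookie, loose. Its origin is the centre of its underside; it lies flat, height axis z, yaw is of no matter.
- red_doily: round white paper lace doily, 190 mm across, flat as the table (a cookie slides onto it without a step), under red_mate. Origin: its centre, on the table. red_mate lies 38 mm from the centre along its +x axis, the free half is on its -x side.
- blue_doily: same doily under blue_mate, which lies 38 mm from the centre along its +x axis; the free half is on its -x side.
- jar: loose upright jar of pink and cream sprinkles with a white cap, 48 mm diameter (cap 50 mm), 92 mm high, about 120 g; it stands on the free half of the red doily. Origin: centre of its underside, z up its axis.
- board: small fixed wooden board, 200 mm along its x, 120 mm along its y, 8 mm thick, to the robot's right. Origin: centre of its underside.
- board_free (a point): middle of the free half of the board, on its upper face (8 mm above the table), 45 mm from the board's centre along its -x: where the jar belongs.
- spare_jar: same kind of jar with yellow and green sprinkles, standing on the other half of the board, 100 mm from board_free; stays there. Origin: centre of its underside.
- heart: plain brown gingerbread heart without icing, about 48 mm, 13 mm high, a loose bystander between the doilies. Origin: under its middle.
- phone: phone lying face up at the robot's left, long side along its x, 155 x 75 x 9 mm, bystander. Origin: centre of its underside.
- cutter: round steel cookie cutter, 64 mm across, 25 mm high, bystander. Origin: centre of its underside.
- bowl: white bowl, 100 mm across, 50 mm high, bystander beyond the right-hand doily. Origin: centre of its underside.
Mind the look-alikes: they are no part of the job. Leave any purple look-alike of the red_cookie alone. Leave any purple look-alike of the jar alone.

How it is judged:
On the way, in this order (a step that is already met when the one before it is completed fails the run):
1. the pink jar stands upright on the free half of the board (horizontal distance between jar and board_free below 0.035 m and angle between jar's own z axis and vertical below 0.1 rad and height (world z) of jar between 0.004 and 0.013 m), for 0.2 s.
2. each loose cookie lies on the doily of its match (horizontal distance between red_cookie and red_doily below 0.066 m and horizontal distance between blue_cookie and blue_doily below 0.066 m and height (world z) of each of red_cookie, blue_cookie below 0.006 m), for 0.2 s.
At the end, for the whole second after the job is handed in: The jar stands upright on the board (axis within 35 mm of board_free, tilt under 0.1 rad); the loose red and blue cookies lie flat with their centres within 66 mm of the centre of their match's doily; the matches are within 20 mm of where they were; all at rest (all of step 1 and all of step 2 and linear speed of each of jar, red_cookie, blue_cookie below 0.02 m/s and distance of each of red_mate, blue_mate from where it was at the start of the episode below 0.02 m); the robot touches nothing.
It fails at once if a loose iced cookie is lifted (more than 10 mm) or tipped (more than 0.4 rad) (height (world z) of any of red_cookie, blue_cookie above 0.01 m or angle between any of red_cookie, blue_cookie's own z axis and vertical above 0.4 rad).
It fails at once if a cookie already on a doily is shoved more than 20 mm (distance of any of red_mate, blue_mate from where it was at the start of the episode above 0.02 m).
It fails at once if the jar of pink sprinkles is tipped over (angle between jar's own z axis and vertical above 0.6 rad).
It fails at once if a bystander is moved more than 30 mm (distance of any of spare_jar, heart, phone, cutter, bowl from where it was at the start of the episode above 0.03 m).
It also fails if it takes over 72 s, if anything falls off the work surface, if the arm or the gripper's body presses on something with over 40 N, if the wrist force passes 120 N, or if a joint passes its speed limit or range.

## Working session

There is one attempt and no reset: what is moved stays moved. The work goes in short steps, Python scripts to look and compute and a tool call to move; the robot and the scene stay as the last step left them, time stands still between calls to the robot, and variables do not carry over. Pictures are saved under pics/ and viewed, at most 10 in all, crops included, and the job is handed in when it is done.

Besides the shell and the picture viewer there is one more tool, called after ">>>" as a command line: name --argument value ..., lists and objects as JSON in quotes. carry_out: Moves the arm, as the interface text tells. Its arguments: {"type":"object","properties":{"rows":{"type":"string"},"claw":{"type":"number"},"force":{"type":"number"}},"required":["rows"]}

```bash
mkdir -p pics; cat > h.py <<'E'
from station import *
import numpy as np, cv2
def ray(c,px):
    h=c["img"].shape[0]; f=h/2/np.tan(np.radians(c["fov_y"])/2)
    K=np.array([[f,0,c["cx"]],[0,f,c["cy"]],[0,0,1.]])
    u=cv2.undistortPoints(np.array([[px]],float),K,np.array(c["distortion"],float))[0,0]
    d=np.array([u[0],-u[1],-1.]); M=np.array(c["world_to_cam"]); R=M[:3,:3]
    return -R.T@M[:3,3], R.T@d
def at(c,px,z=0):
    o,d=ray(c,px); return (o+d*(z-o[2])/d[2])
def proj(c,p):
    h=c["img"].shape[0]; f=h/2/np.tan(np.radians(c["fov_y"])/2)
    M=np.array(c["world_to_cam"]); q=M[:3,:3]@np.array(p,float)+M[:3,3]
    K=np.array([[f,0,c["cx"]],[0,f,c["cy"]],[0,0,1.]])
    return cv2.projectPoints(np.array([[q[0],-q[1],-q[2]]]),np.zeros(3),np.zeros(3),K,np.array(c["distortion"],float))[0][0,0]
E
python3 - <<'E'
from h import *
for n in ("top","scene"):
    c=read_camera(n); cv2.imwrite(f"pics/{n}0.png",c["img"])
    print(n,ray(c,[320,200])[0].round(3))
    for t in "red_cookie blue_cookie red_mate blue_mate red_doily blue_doily jar board board_free spare_jar heart phone cutter bowl".split():
        for d in place_of(n,t)[:4]:
            print(t,np.round(d["centre"]),round(d["confidence"],2),at(c,d["centre"],0.008 if t in("board_free","spare_jar") else 0)[:2].round(3))
print(get_obs())
E
```

```text
top [0.42  0.025 1.355]
red_cookie [304. 256.] 0.71 [0.42  0.039]
red_cookie [339. 252.] 0.7 [ 0.43 -0.06]
red_cookie [340. 208.] 0.68 [ 0.554 -0.066]
blue_cookie [255. 250.] 0.93 [0.436 0.174]
blue_cookie [241. 176.] 0.66 [0.646 0.215]
red_mate [352. 179.] 0.7 [ 0.635 -0.099]
blue_mate [244. 173.] 0.59 [0.654 0.207]
red_doily [349. 191.] 0.93 [ 0.601 -0.091]
red_doily [446. 222.] 0.34 [ 0.509 -0.364]
blue_doily [251. 183.] 0.9 [0.625 0.185]
jar [344. 206.] 0.76 [ 0.558 -0.075]
jar [342. 134.] 0.62 [ 0.767 -0.074]
board [447. 239.] 0.78 [ 0.463 -0.363]
board_free [446. 261.] 0.67 [ 0.402 -0.357]
spare_jar [446. 260.] 0.55 [ 0.404 -0.355]
spare_jar [294. 169.] 0.33 [0.663 0.065]
heart [294. 172.] 0.59 [0.655 0.064]
phone [178. 259.] 0.73 [0.416 0.386]
cutter [178. 203.] 0.73 [0.572 0.391]
bowl [420. 164.] 0.97 [ 0.677 -0.296]
bowl [341. 208.] 0.55 [ 0.551 -0.069]
bowl [340. 250.] 0.37 [ 0.435 -0.064]
scene [1.242 0.1   0.938]
red_cookie [292. 169.] 0.78 [ 0.432 -0.059]
red_cookie [328. 169.] 0.64 [0.423 0.036]
blue_cookie [380. 180.] 0.96 [0.445 0.18 ]
blue_cookie [289. 167.] 0.5 [ 0.
[... 710 characters left out ...]
rray([ 1.08387278,  0.47696714,  0.0224164 ,  1.55538926, -0.01148635,
        1.10930342, -0.08312639]), 'joint_vel': array([ 0.00134449,  0.00091213, -0.00218949, -0.0002649 ,  0.00076002,
       -0.00014212, -0.00051161]), 'joint_torque': array([-2.88297579e-04, -5.96318793e+01,  1.60625707e+00, -2.81542575e+01,
        1.24520235e-02,  1.62832122e-03, -4.53884968e-05]), 'eef_pos': array([ 0.24963615, -0.62716732,  0.23133483]), 'tool_rot': array([3.04053685e-05, 9.82120417e-01, 1.88253780e-01, 5.70662573e-06]), 'contact_force': array([-0.2063386 ,  0.36668913,  0.13097941]), 'torque': array([-0.02425325,  0.00952243, -0.01777987]), 'grasp_force': 0.0, 'gripper_width': 1.0007889316542984}
```

```bash
python3 - <<'E'
import cv2
a=cv2.imread("pics/top0.png");b=cv2.imread("pics/scene0.png")
cv2.imwrite("pics/c1.png",cv2.resize(a[110:290,150:490],(800,424),interpolation=cv2.INTER_CUBIC))
cv2.imwrite("pics/c2.png",cv2.resize(b[100:320,140:500],(800,489),interpolation=cv2.INTER_CUBIC))
E
```

```text
(no output)
```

View pics/c1.png

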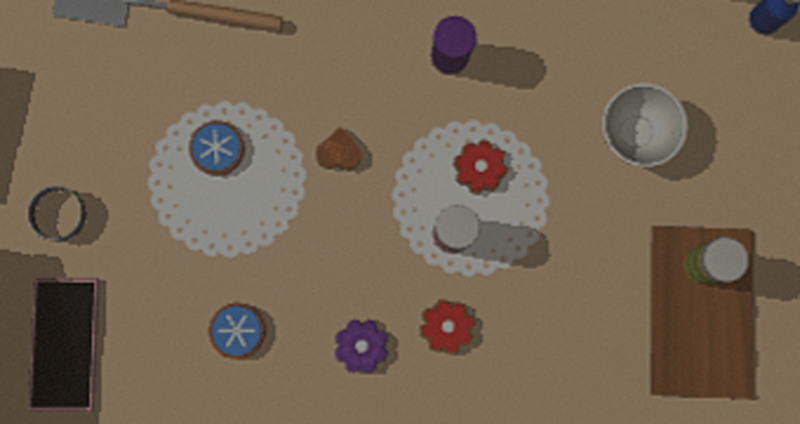

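View pics/c2.png

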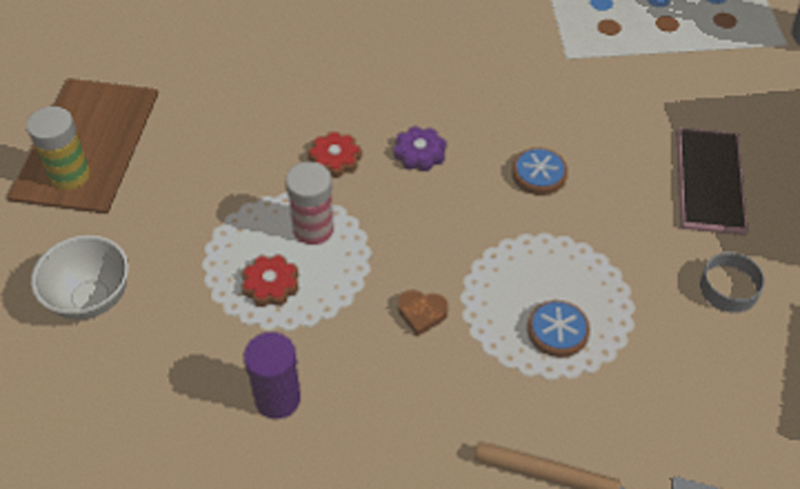

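```bash
cat > m.py <<'E'
from h import *
def blobs(c,lo,hi,z,amin=60):
    hsv=cv2.cvtColor(c["img"],cv2.COLOR_BGR2HSV)
    m=cv2.inRange(hsv,np.array(lo),np.array(hi))
    n,l,s,ce=cv2.connectedComponentsWithStats(cv2.morphologyEx(m,cv2.MORPH_CLOSE,np.ones((5,5))))
    return [(ce[i].round(1),s[i,4],s[i,2:4],at(c,ce[i],z)[:2].round(4)) for i in range(1,n) if s[i,4]>amin]
E
python3 - <<'E'
from m import *
for n in ("top","scene"):
    c=read_camera(n)
    print(n,"red0",blobs(c,(0,150,90),(5,255,255),.014)); print("red1",blobs(c,(174,120,60),(180,255,255),.014))
    print("blue",blobs(c,(98,80,60),(118,255,255),.014))
    for t,z in (("red_doily",0),("blue_doily",0),("board",.008),("jar",0.092),("spare_jar",.092),("heart",.006),("bowl",.03)):
        for d in outline_of(n,t)[:2]:
            if d["confidence"]<.5: continue
            p=d["pixels"].astype(np.uint8); cn=max(cv2.findContours(p,0,2)[0],key=cv2.contourArea)
            W=np.array([at(c,q[0],z)[:2] for q in cn])
            r=cv2.minAreaRect((W*1000).astype(np.float32)); e=cv2.minEnclosingCircle((W*1000).astype(np.float32))
            print(t,round(d["confidence"],2),np.round(r[0]),np.round(r[1]),round(r[2],1),"circ",np.round(e[0]),round(e[1]))
            if n=="top" and t=="board": print(cv2.boxPoints(r).round())
print(proj(c,[.565,-.078,.092]))
E
```

```text
top red0 [(array([353.8, 179.9]), np.int32(301), array([21, 21], dtype=int32), array([ 0.6298, -0.104 ])), (array([339.9, 248.2]), np.int32(294), array([21, 21], dtype=int32), array([ 0.4393, -0.0617])), (array([225. , 389.8]), np.int32(103), array([11, 12], dtype=int32), array([0.0707, 0.2494])), (array([195.3, 395.7]), np.int32(86), array([12,  9], dtype=int32), array([0.0571, 0.3272]))]
red1 []
blue [(array([477.8, 113.2]), np.int32(175), array([20, 17], dtype=int32), array([ 0.821 , -0.4655])), (array([241.3, 171.9]), np.int32(305), array([20, 19], dtype=int32), array([0.6553, 0.212 ])), (array([250. , 250.1]), np.int32(333), array([21, 21], dtype=int32), array([0.437 , 0.1859])), (array([221.4, 370.8]), np.int32(112), array([12, 12], dtype=int32), array([0.1191, 0.2594])), (array([191.8, 377.5]), np.int32(111), array([12, 12], dtype=int32), array([0.1032, 0.3374])), (array([162.3, 384.3]), np.int32(113), array([12, 12], dtype=int32), array([0.0874, 0.4146]))]
red_doily 0.65 [592. -93.] [186. 185.] 10.0 circ [594. -94.] 97
red_doily 0.57 [ 680. -307.] [ 99. 100.] 26.2 circ [ 681.
[... 982 characters left out ...]
y([0.6562, 0.21  ])), (array([ 82.4, 268.9]), np.int32(440), array([30, 29], dtype=int32), array([ 0.7954, -0.4801]))]
red_doily 0.87 [598. -97.] [182. 177.] 82.4 circ [594. -95.] 93
blue_doily 0.75 [619. 199.] [185. 185.] 4.2 circ [619. 199.] 97
board 0.9 [ 456. -364.] [126. 208.] 86.3 circ [ 458. -365.] 116
jar 0.79 [788. -65.] [91. 47.] 26.4 circ [789. -66.] 46
jar 0.58 [582. -66.] [113.  48.] 10.8 circ [581. -63.] 57
spare_jar 0.7 [ 537. -349.] [128.  49.] 33.4 circ [ 537. -349.] 64
spare_jar 0.67 [511. 177.] [67. 61.] 2.6 circ [511. 176.] 34
heart 0.78 [650.  64.] [54. 51.] 6.4 circ [648.  61.] 30
bowl 0.93 [ 660. -301.] [102.  99.] 65.6 circ [ 661. -299.] 55
[274.6650775  184.16911993]
```

Candidates in the top picture:
- **Red flowers:** the loose red one is at (340,248), the red mate at (354,180), and the purple look-alike at (304,256).
- **Blue rounds:** the loose one is at (250,250) and its mate at (241,172).
- **Jars:** pink is at (344,206) with pink stripes in the scene view, purple is at (342,130), and the yellow/green spare is at (458,220).

I choose red (340,248), blue (250,250) and the pink jar (344,206). The next step is to hover over the jar and check it close up.

>>> carry_out --rows "25 47 0 -7.2; 25 47 0 -7.2; 25 47 0 -7.2; 25 47 0 0; 25 47 0 0; 25 47 0 0; 25 47 0 0; 25 47 0 0; 25 47 0 0; 25 47 0 0" --claw 85 --force 30

```text
t: 3.55
eef_pos: [0.5004, -0.1557, 0.2316]
tool_rot: [0.0, 1.0, 0.001, 0.0]
contact_force: [1.2, 0.5, 0.2]
gripper_width: 0.992
grasp_force: 0.0
```

```bash
python3 - <<'E'
from h import *
o=get_obs(); print(o["t"],o["eef_pos"],o["tool_rot"])
c=read_camera("wrist"); cv2.imwrite("pics/w0.png",c["img"])
for p in ((.55,-.067,.092),(.55,-.067,0),(.63,-.105,.014),(.44,-.062,.014)): print(p,proj(c,p))
print("cam",ray(c,[320,200])[0])
for n in ("jar","red_cookie"): print([(np.round(d["centre"]),round(d["confidence"],2)) for d in place_of("wrist",n)])
E
```

```text
3.55 [ 0.50035704 -0.15568311  0.23164869] [1.49390997e-04 9.99999613e-01 7.82950731e-04 3.72373823e-04]
(0.55, -0.067, 0.092) [208.33137932 116.10377733]
(0.55, -0.067, 0) [235.29049883 109.88054084]
(0.63, -0.105, 0.014) [267.49694623  24.52894596]
(0.44, -0.062, 0.014) [233.90848048 215.11765532]
cam [ 0.56889092 -0.15491818  0.37468097]
[(array([240., 108.]), 0.72)]
[(array([153., 226.]), 0.73), (array([238., 210.]), 0.57)]
```

View pics/w0.png

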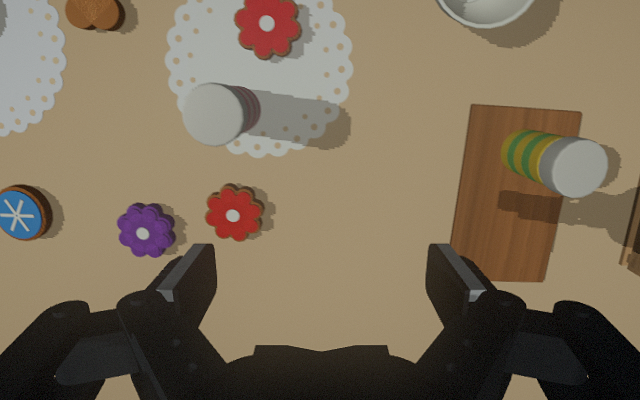

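The wrist view shows the pink-striped jar with its cap centred at (214,114) on the doily below the red mate. The loose red cookie is at (234,214), the purple flower at (145,230), and the spare jar's cap on the board at (575,167).

```bash
python3 - <<'E'
from h import *
c=read_camera("wrist")
print(at(c,(214,114),.092),at(c,(575,167),.1),"cookie",at(c,(234,214),.014),at(c,(267,24),.014))
for p in ((471,104),(582,111),(544,282),(451,278)): print(at(c,p,.008))
t=read_camera("top");s=read_camera("scene")
print(at(t,(343.8,206.5),.092),at(s,(279.5,179.5),.092))
E
```

```text
[ 0.55176813 -0.069278    0.092     ] [ 0.51362447 -0.35965923  0.1       ] cookie [ 0.44140899 -0.06047127  0.014     ] [ 0.63086429 -0.10160035  0.014     ]
[ 0.55871239 -0.30513452  0.008     ]
[ 0.55462147 -0.42565178  0.008     ]
[ 0.35547384 -0.4192337   0.008     ]
[ 0.36218916 -0.30513245  0.008     ]
[ 0.54711877 -0.06881358  0.092     ] [ 0.54937061 -0.06894337  0.092     ]
```

>>> carry_out --rows "25 43 0 0; 25 43 0 0; 0 0 -50 0; 0 0 -50 0; 0 0 -50 0; 0 0 -40 0; 0 0 0 0"

```text
t: 4.72
eef_pos: [0.5468, -0.0728, 0.0388]
tool_rot: [0.0, 1.0, -0.0, -0.003]
contact_force: [-0.3, 0.3, 0.7]
gripper_width: 0.995
grasp_force: 0.0
```

>>> carry_out --rows "0 0 0 0; 0 0 0 0; 0 0 0 0; 0 0 0 0; 0 0 0 0; 0 0 0 0" --claw 40 --force 30

```text
t: 5.48
eef_pos: [0.5513, -0.0716, 0.0434]
tool_rot: [0.0, 1.0, 0.001, 0.002]
contact_force: [-0.9, -0.4, 8.2]
gripper_width: 0.577
grasp_force: 30.3
```

>>> carry_out --rows "0 0 20 0; 0 0 30 0; -14 -28 10 0; -18 -37 0 0; -18 -37 0 0; -18 -37 0 0; -18 -37 0 0; -18 -37 0 0; -18 -37 0 0; -18 -36 0 0"

```text
t: 6.72
eef_pos: [0.4091, -0.3585, 0.1021]
tool_rot: [0.0, 1.0, 0.001, 0.001]
contact_force: [0.4, -1.0, -1.9]
gripper_width: 0.576
grasp_force: 31.5
```

```bash
python3 - <<'E'
from h import *
o=get_obs(); print(o["t"],o["eef_pos"],o["gripper_width"],o["grasp_force"],o["contact_force"])
for n in("top","scene"):
    c=read_camera(n); cv2.imwrite(f"pics/{n}1.png",c["img"])
    print(n,[(np.round(d["centre"]),round(d["confidence"],2)) for d in place_of(n,"jar")],proj(c,(.411,-.358,.008)))
a=c["img"][100:260,110:330]; cv2.imwrite("pics/s1.png",cv2.resize(a,(770,560),interpolation=cv2.INTER_CUBIC))
E
```

```text
6.725 [ 0.40909726 -0.35847612  0.10211387] 0.5758622960090226 31.52915060520172 [ 0.36894675 -0.95023701 -1.89936577]
top [(array([342., 134.]), 0.66), (array([451., 256.]), 0.38)] [446.57994503 257.37798779]
scene [(array([179., 138.]), 0.84), (array([264., 277.]), 0.73), (array([173., 175.]), 0.65)] [185.88076943 151.40712727]
```

View pics/s1.png

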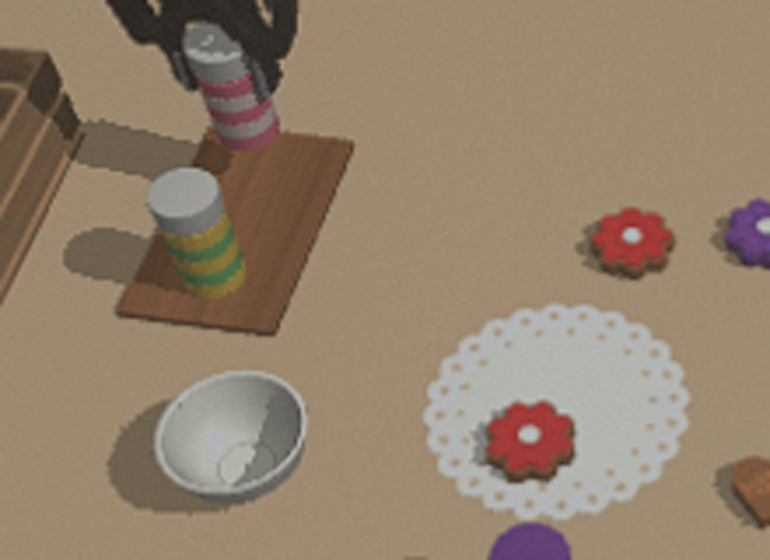

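The jar is held upright above the free half of the board (crop ~(245,140)). Next I lower it.

>>> carry_out --rows "0 0 -20 0; 0 0 -18 0; 0 0 -6 0; 0 0 -2 0; 0 0 0 0; 0 0 0 0"

```text
t: 7.68
eef_pos: [0.41, -0.3574, 0.0558]
tool_rot: [0.0, 1.0, 0.001, 0.0]
contact_force: [-0.1, -0.2, -0.9]
gripper_width: 0.57
grasp_force: 31.6
```

>>> carry_out --rows "0 0 -3 0; 0 0 -1 0; 0 0 0 0; 0 0 0 0"

```text
t: 8.18
eef_pos: [0.4097, -0.3572, 0.0515]
tool_rot: [0.0, 1.0, 0.001, 0.0]
contact_force: [-1.5, 0.0, 2.3]
gripper_width: 0.576
grasp_force: 31.6
```

>>> carry_out --rows "0 0 0 0; 0 0 0 0; 0 0 0 0; 0 0 0 0" --claw 80

```text
t: 8.68
eef_pos: [0.4096, -0.3572, 0.0513]
tool_rot: [0.0, 1.0, 0.001, 0.0]
contact_force: [0.3, -0.3, -1.0]
gripper_width: 0.934
grasp_force: 0.0
```

>>> carry_out --rows "0 0 25 0; 0 0 45 0; 0 0 50 0; 0 0 20 0; 0 0 0 0"

```text
t: 9.3
eef_pos: [0.4105, -0.3579, 0.193]
tool_rot: [0.001, 1.0, 0.001, 0.002]
contact_force: [0.0, -0.1, -0.3]
gripper_width: 0.941
grasp_force: 0.0
```

```bash
python3 - <<'E'
from m import *
o=get_obs(); print(o["t"],o["eef_pos"],o["gripper_width"],o["contact_force"])
c=read_camera("scene"); a=c["img"][80:240,110:330]; cv2.imwrite("pics/s2.png",cv2.resize(a,(770,560),interpolation=cv2.INTER_CUBIC))
print([(np.round(d["centre"]),at(c,d["centre"],.008).round(3),round(d["confidence"],2)) for d in place_of("scene","jar")])
E
```

```text
9.3 [ 0.41051074 -0.35788394  0.19298984] 0.9405706431723895 [ 0.00451286 -0.12222626 -0.30553988]
[(array([186., 150.]), array([ 0.408, -0.359,  0.008]), 0.84), (array([378., 179.]), array([0.449, 0.171, 0.008]), 0.72), (array([266., 279.]), array([ 0.771, -0.069,  0.008]), 0.56)]
```

View pics/s2.png

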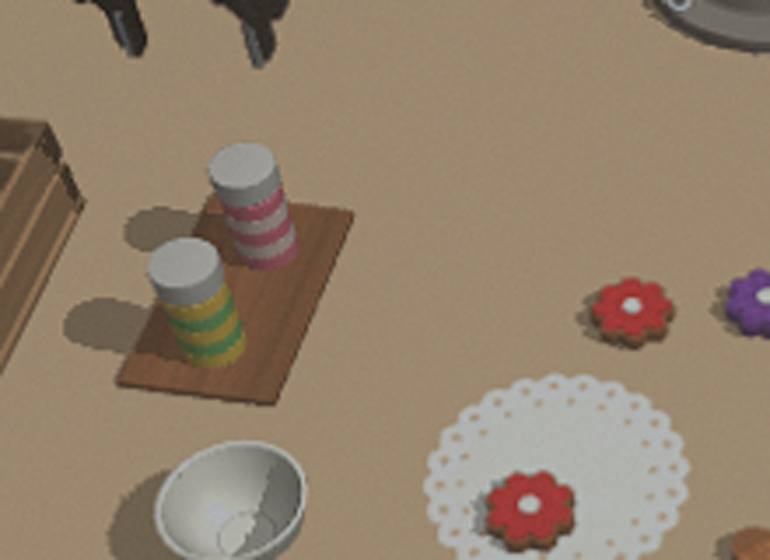

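The pink jar stands upright on the free half of the board, with its base at crop ~(265,260) and world (0.408,-0.359). Next is the red cookie, with the fingers turned 30° so they clear the purple flower.

>>> carry_out --rows "5 49 0 -10; 5 50 0 -10; 5 49 0 -10; 5 50 0 0; 5 49 0 0; 5 50 -20 0; 0 0 -55 0; 0 0 -55 0; 0 0 -30 0; 0 0 -13 0" --claw 82

```text
t: 10.65
eef_pos: [0.4373, -0.0599, 0.0157]
tool_rot: [0.0, 0.966, -0.258, -0.003]
contact_force: [-0.5, -0.2, -0.2]
gripper_width: 0.961
grasp_force: 0.0
```

>>> carry_out --rows "0 0 0 0; 0 0 -5 0; 0 0 -5 0; 0 0 0 0; 0 0 0 0"

```text
t: 11.28
eef_pos: [0.4398, -0.0602, 0.0086]
tool_rot: [-0.0, 0.966, -0.258, 0.0]
contact_force: [-0.2, 0.1, -0.4]
gripper_width: 0.961
grasp_force: 0.0
```

```bash
python3 - <<'E'
from h import *
o=get_obs(); print(o["t"],o["eef_pos"],o["tool_rot"])
c=read_camera("scene"); a=c["img"][110:200,240:360]; a=cv2.resize(a,(760,570),interpolation=cv2.INTER_CUBIC)
cv2.imwrite("pics/s3.png",a)
w=read_camera("wrist"); print("wrist px",proj(w,(.440,-.0615,.014)),proj(w,(.425,.036,.014)))
for n in("scene","wrist"):print([(np.round(d["centre"]),d["confidence"]) for d in recognise(n,"red_cookie")])
E
```

```text
11.275 [ 0.4398465  -0.06020996  0.00861504] [-2.69506263e-05  9.66146384e-01 -2.57994337e-01  2.92475431e-04]
wrist px [325.96946096 255.69954871] [165.69365117 370.7938835 ]
[(array([330., 168.]), 0.88), (array([287., 168.]), 0.83), (array([380., 180.]), 0.53), (array([166., 164.]), 0.29)]
[(array([328., 246.]), 0.9), (array([136., 374.]), 0.8)]
```

View pics/s3.png

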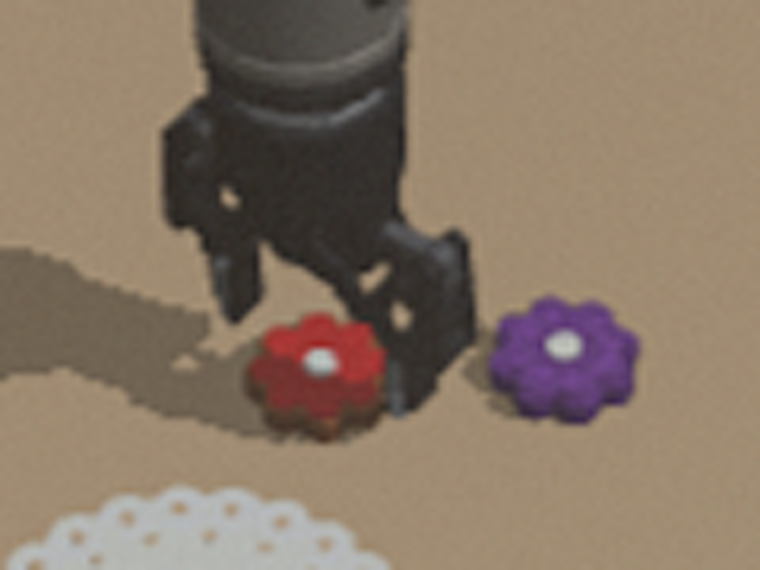

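The fingers straddle the red cookie (crop (320,375)), clear of the purple flower (565,360), with their tips still somewhat high. I lower a bit more and close softly.

>>> carry_out --rows "0 0 -5 0; 0 0 -3 0; 0 0 0 0; 0 0 0 0" --claw 74 --force 20

```text
t: 11.98
eef_pos: [0.4396, -0.0601, 0.0002]
tool_rot: [0.0, 0.966, -0.258, -0.0]
contact_force: [0.5, 0.4, 0.1]
gripper_width: 0.867
grasp_force: 0.0
```

>>> carry_out --rows "0 0 0 0; 0 0 0 0; 0 0 0 0; 0 0 0 0; 0 0 0 0" --claw 55

```text
t: 12.6
eef_pos: [0.4397, -0.0602, 0.0007]
tool_rot: [0.0, 0.966, -0.258, 0.0]
contact_force: [-1.0, 0.7, 4.7]
gripper_width: 0.757
grasp_force: 20.6
```

>>> carry_out --rows "6 -1 0 0; 12 -3 0 0; 13 -3 0 0; 14 -3 0 0; 14 -3 0 0; 14 -3 0 0; 14 -3 0 0; 13 -3 0 0; 9 -2 0 0; 5 -1 0 0"

```text
t: 13.85
eef_pos: [0.553, -0.0851, 0.0007]
tool_rot: [0.0, 0.966, -0.258, -0.001]
contact_force: [-5.3, 1.5, 9.1]
gripper_width: 0.753
grasp_force: 21.0
```

>>> carry_out --rows "0 0 0 0; 0 0 0 0"

```text
t: 14.1
eef_pos: [0.5537, -0.0852, 0.0008]
tool_rot: [0.0, 0.966, -0.258, 0.0]
contact_force: [-1.0, 0.1, 4.4]
gripper_width: 0.752
grasp_force: 20.8
```

```bash
python3 - <<'E'
from m import *
c=read_camera("scene")
print(get_obs()["eef_pos"],blobs(c,(0,150,90),(5,255,255),.014))
E
```

```text
[ 0.55363629 -0.08517835  0.00078018] [(array([ 88.6, 132.9]), np.int32(367), array([22, 32], dtype=int32), array([ 0.3796, -0.6432])), (array([271.9, 200.5]), np.int32(156), array([17, 17], dtype=int32), array([ 0.5559, -0.0924])), (array([261. , 224.3]), np.int32(307), array([23, 19], dtype=int32), array([ 0.631 , -0.1059]))]
```

>>> carry_out --rows "0 0 0 0; 0 0 0 0; 0 0 0 0; 0 0 0 0" --claw 80

```text
t: 14.65
eef_pos: [0.5536, -0.0852, 0.0002]
tool_rot: [0.0, 0.966, -0.258, -0.0]
contact_force: [-0.9, -0.1, 1.5]
gripper_width: 0.933
grasp_force: 0.0
```

>>> carry_out --rows "0 0 10 0; 0 0 30 0; 0 0 50 0; -19 45 10 10; -19 45 0 10; -20 45 0 10; -20 45 0 0; -20 45 0 0; -19 45 0 0; 0 0 0 0"

```text
t: 15.9
eef_pos: [0.4353, 0.189, 0.1013]
tool_rot: [-0.001, 1.0, 0.004, 0.0]
contact_force: [1.0, -1.0, 0.8]
gripper_width: 0.933
grasp_force: 0.0
```

```bash
python3 - <<'E'
from m import *
c=read_camera("top");print(get_obs()["eef_pos"])
print(blobs(c,(0,150,90),(5,255,255),.014)[:3])
w=read_camera("wrist"); print(blobs(w,(98,80,60),(118,255,255),.014,300),proj(w,(.437,.185,.014)))
E
```

```text
[0.43612423 0.18651418 0.10102636]
[(array([353.9, 180.1]), np.int32(304), array([21, 21], dtype=int32), array([ 0.6294, -0.1045])), (array([347.2, 206.7]), np.int32(308), array([21, 21], dtype=int32), array([ 0.5544, -0.0841])), (array([224.9, 389.8]), np.int32(102), array([11, 12], dtype=int32), array([0.0707, 0.2495]))]
[(array([323. , 191.7]), np.int32(4551), array([85, 82], dtype=int32), array([0.4392, 0.1856]))] [323.89668109 194.81085361]
```

Red sits at (0.554,-0.084), 42 mm from its doily's centre, and its mate is unmoved. Blue is at (0.438,0.185), so I descend onto it.

>>> carry_out --rows "1 0 -40 0; 1 0 -35 0; 0 -1 -12 0; 0 0 -6 0; 0 0 -5 0; 0 0 -2 0; 0 0 0 0; 0 0 0 0"

```text
t: 17.0
eef_pos: [0.4389, 0.184, 0.0007]
tool_rot: [-0.0, 1.0, 0.001, 0.0]
contact_force: [0.1, -0.4, -0.6]
gripper_width: 0.937
grasp_force: 0.0
```

>>> carry_out --rows "0 0 0 0; 0 0 0 0; 0 0 0 0; 0 0 0 0; 0 0 0 0; 0 0 0 0" --claw 55 --force 20

```text
t: 17.75
eef_pos: [0.4388, 0.1839, 0.0008]
tool_rot: [-0.0, 1.0, 0.001, 0.0]
contact_force: [-1.2, -0.6, 5.0]
gripper_width: 0.761
grasp_force: 20.8
```

Gripped at 65 mm opening. The slide is +142 in x and +4 in y.

>>> carry_out --rows "6 0 0 0; 14 0 0 0; 17 1 0 0; 18 1 0 0; 18 1 0 0; 18 1 0 0; 18 0 0 0; 16 0 0 0; 12 0 0 0; 5 0 0 0"

```text
t: 19.0
eef_pos: [0.5804, 0.1881, 0.0008]
tool_rot: [0.0, 1.0, 0.001, -0.001]
contact_force: [-4.7, -0.3, 9.4]
gripper_width: 0.761
grasp_force: 21.9
```

>>> carry_out --rows "0 0 0 0; 0 0 0 0"

```text
t: 19.25
eef_pos: [0.5809, 0.1882, 0.0008]
tool_rot: [-0.0, 1.0, 0.001, 0.0]
contact_force: [-1.8, 0.5, 5.7]
gripper_width: 0.755
grasp_force: 21.6
```

```bash
python3 - <<'E'
from m import *
c=read_camera("scene"); print(get_obs()["eef_pos"],blobs(c,(98,80,60),(118,255,255),.014))
E
```

```text
[0.58085198 0.18817492 0.0008466 ] [(array([382.6, 218.9]), np.int32(303), array([22, 19], dtype=int32), array([0.5809, 0.1876])), (array([391.2, 245.9]), np.int32(384), array([24, 21], dtype=int32), array([0.6562, 0.21  ])), (array([ 82.3, 268.9]), np.int32(439), array([30, 29], dtype=int32), array([ 0.7954, -0.4802]))]
```

>>> carry_out --rows "0 0 0 0; 0 0 0 0; 0 0 0 0; 0 0 0 0" --claw 80

```text
t: 19.8
eef_pos: [0.5806, 0.1878, 0.0002]
tool_rot: [0.0, 1.0, 0.001, -0.0]
contact_force: [1.5, 0.4, -1.2]
gripper_width: 0.939
grasp_force: 0.0
```

>>> carry_out --rows "0 0 10 0; 0 0 30 0; 0 0 50 0; 0 0 50 0; -30 -40 30 0; -30 -40 0 0; 0 0 0 0; 0 0 0 0; 0 0 0 0"

```text
t: 20.92
eef_pos: [0.5212, 0.1092, 0.1705]
tool_rot: [-0.0, 1.0, 0.002, 0.0]
contact_force: [-0.6, -0.4, -0.2]
gripper_width: 0.932
grasp_force: 0.0
```

```bash
python3 - <<'E'
from m import *
c=read_camera("scene")
print(blobs(c,(0,150,90),(5,255,255),.014),blobs(c,(98,80,60),(118,255,255),.014))
cv2.imwrite("pics/end.png",cv2.resize(c["img"][100:320,140:500],(800,489),interpolation=cv2.INTER_CUBIC))
E
```

```text
[(array([ 88.6, 133. ]), np.int32(367), array([23, 32], dtype=int32), array([ 0.3801, -0.6429])), (array([274.3, 200.9]), np.int32(256), array([23, 18], dtype=int32), array([ 0.5566, -0.0862])), (array([261. , 224.3]), np.int32(304), array([23, 19], dtype=int32), array([ 0.6309, -0.1061]))] [(array([382.4, 218.7]), np.int32(333), array([23, 19], dtype=int32), array([0.5804, 0.1872])), (array([391.2, 245.9]), np.int32(384), array([24, 21], dtype=int32), array([0.6562, 0.21  ])), (array([ 82.4, 268.9]), np.int32(440), array([30, 29], dtype=int32), array([ 0.7954, -0.4801]))]
```

View pics/end.png

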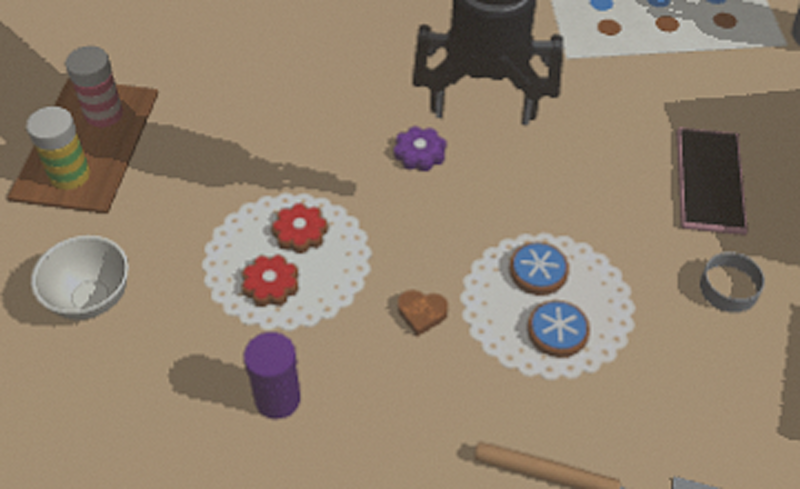

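Both pairs lie wholly on their doilies, red at (298,225) beside (270,278) and blue at (540,265) beside (558,325). The pink jar is on the board at (98,95), and nothing else has moved.

```bash
python3 -c "
from station import *
print(hand_in())"
```

```text
the job is handed in; nothing more can be done
None
```

The job is handed in at about 21 s of the 72 s limit: the pink jar stands on the free half of the board, both loose cookies lie on their doilies beside their matches, and the last pictures show nothing else moved; no verdict came back.

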